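# Strip a sprayed bracket from the painting jig

## Task

Take the freshly sprayed bracket off the painting jig: first the locking wing nut (pull lightly and turn it, feeling for where it comes free), then the spacer ring, then the bracket, putting each in its place before you take the next. Stand the nut and the spacer upright, the way they sat on the jig, side by side on the floor of the black hardware tray, and lay the bracket flat, web up, on the middle of the slatted drying rack. Leave the other things on the bench where they are.

Things in the scene. Friction and masses are not known exactly. Their poses are not given: they have to be found in the camera images.
- jig: fixed grey block 100 x 90 x 30 mm high with a steel stud upright at its centre; origin centre of its underside on the table, z up. The stud's shank is 22 mm in diameter from z = 30 to 57 mm, then a neck 8 mm in diameter to z = 70 mm. Stacked on the shank from below: bracket, spacer, nut
- stud_top (a point): top of the stud's neck on its axis, z = 70 mm; axes as the jig's. Through the neck at z = 67.5 mm runs a cross pin 4 mm thick and 22 mm long, hidden inside the nut. Its direction about the vertical is different every time, unrelated to the jig's axes
- nut: dark steel locking wing nut on top of the stack (58 mm up at the start), a closed round cap 36 mm in diameter and 20 mm high with a wing plate on top. Origin centre of its underside, z up. It has no thread: its 5 mm thick floor has an 8 mm wide slot along its x axis (under the wings); the stud's pin sits above that floor. It turns freely both ways. 0.08 to 0.17 kg
- nut_wing (a point): middle of the nut's wing plate, 32 mm above the nut's underside; axes as the nut's. Plate 10 mm thick (y), 68 mm long (x), z = 20 to 44 mm above the nut's underside (rounded ends to 45 mm): grip it across its thickness
- nut_slot (a point): middle of the nut's floor, 2.5 mm above its underside, x along the slot. Pulled up, the nut rises 2.5 mm and stops on the pin; only with slot and pin in line (within about 10 degrees, either way round) does it lift straight off. It starts 0.6 rad or more out of line; at most 1.57 rad of turning in one of the two directions frees it. Pull with only some 5 N while searching
- spacer: plain aluminium ring under the nut, 38 mm outside, 25 mm hole, 22 mm high; origin centre of its underside, z up, 36 mm above the table at the start. About 0.05 kg; lifts straight off the shank once the nut is gone
- bracket: tan bracket under the spacer: flat plate 105 x 60 x 6 mm with a 26 mm hole round the shank. Origin at the hole's centre on the underside (30 mm above the table at the start); the plate runs from x = -30 to +75 mm and y = -30 to +30 mm. On the jig its x axis points within 0.15 rad of the jig's x. 0.10 to 0.17 kg
- bracket_web (a point): middle of the bracket's upright web (gripping fin), 55 mm in x from the hole's centre and 23 mm above the underside; axes as the bracket's. The web is 10 mm thick (y), 34 mm long (x = 38 to 72 mm) and stands from 6 to 40 mm above the underside
- bracket_mid (a point): middle of the bracket plate's underside (22.5 mm in x from the hole's centre); axes as the bracket's
- tray: fixed black open hardware tray 170 (x) x 120 (y) mm, walls 18 mm high and 4 mm thick, floor 4 mm thick; origin centre of its underside, z up. It may be left or right of the jig
- rack: fixed drying rack 170 (x) x 120 (y) mm with five pale wooden slats along its y; slat tops 32 mm above the table; origin centre at table level. On the other side of the jig from the tray
- tape: bystander, leave alone: roll of masking tape lying flat, 52 mm across, 20 high, beside the jig on its -x side, centre 80 to 100 mm from the jig's
- pot: bystander, leave alone: small closed jar 36 mm across, 45 high, standing off the tray's +x end
- lid: bystander, leave alone: plain round steel jar lid lying on the table off the rack's -x end, 34 mm across, 10 high
- cups: bystander, leave alone: upside-down stack of white mixing cups, 75 mm across, 85 high, on the table beyond the jig
There are look-alikes about, which are no part of the job. What is meant by the spacer is not turquoise, and is the smaller of those in its own colour.

How it is judged:
On the way, in this order (a step that is already met when the one before it is completed fails the run):
1. the nut is off the stud while the spacer and bracket are still in place on it (z of nut in the frame of stud_top above 0.005 m and z of spacer in the frame of stud_top between -0.038 and -0.03 m and horizontal distance between spacer and stud_top below 0.005 m and z of bracket in the frame of stud_top between -0.044 and -0.036 m and horizontal distance between bracket and stud_top below 0.006 m), for 0.1 s.
2. the nut stands in the tray, the spacer still on the stud (x of nut in the frame of tray between -0.075 and 0.075 m and y of nut in the frame of tray between -0.05 and 0.05 m and z of nut in the frame of tray between 0.002 and 0.009 m and angle between nut's own z axis and vertical below 0.12 rad and z of spacer in the frame of stud_top between -0.038 and -0.03 m and horizontal distance between spacer and stud_top below 0.005 m and z of bracket in the frame of stud_top between -0.044 and -0.036 m and horizontal distance between bracket and stud_top below 0.006 m), for 0.1 s.
3. the spacer stands in the tray, the bracket still on the stud (x of spacer in the frame of tray between -0.075 and 0.075 m and y of spacer in the frame of tray between -0.05 and 0.05 m and z of spacer in the frame of tray between 0.002 and 0.009 m and angle between spacer's own z axis and vertical below 0.12 rad and z of bracket in the frame of stud_top between -0.044 and -0.036 m and horizontal distance between bracket and stud_top below 0.006 m), for 0.1 s.
4. the bracket lies flat on the middle of the rack (horizontal distance between bracket_mid and rack below 0.035 m and z of bracket_mid in the frame of rack between 0.029 and 0.037 m and angle between bracket's own z axis and vertical below 0.08 rad), for 0.2 s.
At the end, for the whole second after the job is handed in: The nut and the spacer stand upright (tilt under 0.12 rad) on the tray's floor, centres within 75 mm (x) and 50 mm (y) of the tray's middle; the bracket lies flat (tilt under 0.08 rad), web up, on the rack's slats with its plate's middle within 35 mm of the rack's middle; all released and at rest (all of step 4 and x of nut in the frame of tray between -0.075 and 0.075 m and y of nut in the frame of tray between -0.05 and 0.05 m and z of nut in the frame of tray between 0.002 and 0.009 m and angle between each of nut, spacer's own z axis and vertical below 0.12 rad and x of spacer in the frame of tray between -0.075 and 0.075 m and y of spacer in the frame of tray between -0.05 and 0.05 m and z of spacer in the frame of tray between 0.002 and 0.009 m and linear speed of each of nut, spacer, bracket below 0.02 m/s and angular speed of each of nut, spacer, bracket below 0.3 rad/s); the robot touches nothing.
It fails at once if a bystander was moved more than 30 mm (distance of any of tape, pot, lid, cups from where it was at the start of the episode above 0.03 m).
It also fails if it takes over 72 s, if anything falls off the work surface, if the arm or the gripper's body presses on something with over 40 N, if the wrist force passes 120 N, or if a joint passes its speed limit or range.

## Robot

A 6-joint arm with a two-finger parallel gripper is mounted at the origin on the work surface. World frame = base frame: x ahead of the robot, y to its left, z up, the work surface at z = 0. Lengths are in m, angles in rad, forces in N, time in s.
With the tool pointing down it reaches from about 0.375 to 0.9 m from the base axis. Payload 3.1 kg.
Tool frame: the origin (TCP) lies midway between the tips of the shut fingers; the grasp point (between the pads) lies 19 mm behind it (pinch_z is the distance from the TCP to the grasp point, in m); y points along the fingers, z is the direction in which the jaws open and shut, and the axes are right-handed (so a half turn about y gives the same grasp; the last joint's range is limited). The gripper opens to 87 mm and grips with 3 to 60 N. Pads are 19 mm wide; open, the fingers measure 117 mm over their backs; the gripper's body (75 mm by 190 mm) begins 51 mm behind the grasp point.
Start: joints at [-1.319, 0.527, 1.433, -0, 1.181, -0.178], TCP at [0.261, -0.568, 0.223] pointing down, gripper open.
Joint ranges: [-3.08, 3.08], [-0.75, 2.2], [0.22, 2.44], [-1.43, 4.57], [0, 2.65], [-2.85, 2.85]. Speed limits (rad/s): [2.79, 2.79, 3.14, 3.14, 3.14, 3.14].

## Interface

Orientations are given as a unit quaternion [x, y, z, w].
In Python, from rig import * gives the robot as it stands.
- The arm moves only by the tool drive_tool, never from a script. Its argument "plan" is a list of rows, each a list of 7 numbers: the shift along the tool's x, y, z in mm, then the turn, a rotation vector about the tool's x, y, z in degrees, then the finger opening in mm, from 0 to 87. A call has 1 to 10 rows; each row is the pose to reach, as a shift and turn from the pose commanded when the call began, along the tool's axes at that moment; what a row does not reach only later rows make up. A row lasts 1/10 s, in which the tool goes at most 50 mm and 8.59 degrees, less where a joint would pass 70% of its speed; a pose out of reach is approached as far as the arm can. A call with a gripper value outside its range is refused whole. The fingers move at their own pace and stop on an object; "newtons" is the grip in N (left out, the last holds). Time passes only in rows, so rows that repeat a pose let the fingers close. It gives the time, the measured TCP pose, the force and the opening at its end, in the units of the state.
- get_obs(): the state, without advancing time (a new reading comes with each control period).
- camera(name): name is "side" or "top"; returns the picture (480x640x3 uint8, blue, green, red); there is no depth.
- get_calibration(name): a dict with "fx", "fy", "cx", "cy" (pixels), "origin" and "rotation" of the camera in the world. Camera axes: x right, y down, z forward; pixel columns grow to the right and rows downward; lengths in m; the calibration is good to about 2 mm. A picture is of the moment at which its call begins. get_calibration takes no time and is no camera call.
- hand_in(): hands the job in, once; it reports no verdict.
Trained networks look in the newest picture that a camera, given by its name, has taken for a name from the list of things; names that differ only in an ending like _2 or _b are one class to them, and where a whole thing is asked for, a point or a joint stands for the part that bears it (a point fixed in the world has none). Each returns a list of dicts, best first, with "conf" (0 to 1); they miss things now and then, are a little off and sometimes report something else, mostly with a low value. They report only what shows in the picture. A call takes as long as a camera call. They do not tell look-alikes from the thing itself.
- spot_in(camera, target): "location" ([column, row] in pixels, amid what is visible of it).
- mark_of(camera, target): "location" ([column, row] in pixels: a listed point, or the origin of a listed thing).
The state is a dict: "time": time; "q": joint angles; "joint_velocities": joint speeds; "joint_torque": joint torques, N m; "position": TCP position; "tool_rot": TCP orientation; "ft_force": force on the tool from outside, world axes, zero at the start; "moment": the same for the moment, N m; "grip_width": finger opening in m.
Only numpy, scipy, OpenCV 4.12 (cv2) and the standard library are available. Lean on these libraries where they do the work, as an engineer would, in place of code of your own. Each camera call takes 0.05 s, during which the arm holds its last target. There are 200 camera calls.

## Working session

There is one attempt and no reset: what is moved stays moved. The work goes in short steps, Python scripts to look and compute and a tool call to move; the robot and the scene stay as the last step left them, time stands still between calls to the robot, and variables do not carry over. Pictures are saved under pics/ and viewed, about 8 in all and at most 12, crops included, and the job is handed in when it is done.

Besides the shell and the picture viewer there is one more tool, called after "Call:" as a command line: name --pt "numbers of a row" for each row, then --argument value for the rest. drive_tool: Moves the arm, as the interface text tells. Its arguments: {"type":"object","properties":{"plan":{"type":"array","items":{"type":"array","items":{"type":"number"}}},"newtons":{"type":"number"}},"required":["plan"]}

```bash
mkdir -p pics; cat > h.py <<'E'
from rig import *
import numpy as np, cv2
from scipy.spatial.transform import Rotation as R
def ray(c,px):
    k=get_calibration(c); d=np.array([(px[0]-k["cx"])/k["fx"],(px[1]-k["cy"])/k["fy"],1.])
    return np.array(k["origin"]),np.array(k["rotation"])@d
def onz(c,px,z):
    o,d=ray(c,px); return o+d*(z-o[2])/d[2]
def proj(c,p):
    k=get_calibration(c); v=np.array(k["rotation"]).T@(np.array(p)-k["origin"]); return [k["fx"]*v[0]/v[2]+k["cx"],k["fy"]*v[1]/v[2]+k["cy"]]
def tri(a,b):
    (o1,d1),(o2,d2)=ray("top",a),ray("side",b)
    t=np.linalg.lstsq(np.c_[d1,-d2],o2-o1,rcond=None)[0]
    return (o1+d1*t[0]+o2+d2*t[1])/2
def axes():
    s=get_obs(); M=R.from_quat(s["tool_rot"]).as_matrix(); return np.array(s["position"]),M,s
E
python3 - <<'E'
from h import *
np.set_printoptions(precision=4,suppress=True)
for c in("top","side"):
    cv2.imwrite(f"pics/{c}0.png",camera(c)); k=get_calibration(c);print(c,k["origin"],np.array(k["rotation"]).tolist(),k["fx"])
Z=dict(jig=0,stud_top=.1,nut=.058,nut_wing=.09,spacer=.036,bracket=.03,bracket_web=.053,tray=0,rack=0,tape=0,pot=0,lid=0,cups=0)
for n,z in Z.items():
  for c in("top","side"):
    for r in mark_of(c,n)[:3]: print(n,c,round(r["conf"],2),np.round(r["location"],1),onz(c,r["location"],z)[:2] )
p,M,s=axes();print(p,M,s["time"],s["ft_force"])
E
```

```text
top [ 0.4666 -0.0041  0.9716] [-0.7032944206197224, 0.7093119709448455, -0.03725176574334026, 0.029424339389544547] 442.97400185934
side [0.0427 0.4969 0.5047] [-0.35160202416539277, 0.794441435730254, -0.45630558902238233, 0.19241629667101454] 485.8988437182044Traceback (most recent call last):
  File "<stdin>", line 8, in <module>
  File "h.py", line 8, in onz
    o,d=ray(c,px); return o+d*(z-o[2])/d[2]
        ~~~^^^^^^
  File "h.py", line 6, in ray
    return np.array(k["origin"]),np.array(k["rotation"])@d
                                 ~~~~~~~~~~~~~~~~~~~~~~~^~
ValueError: matmul: Input operand 1 has a mismatch in its core dimension 0, with gufunc signature (n?,k),(k,m?)->(n?,m?) (size 3 is different from 4)
```

View pics/top0.png

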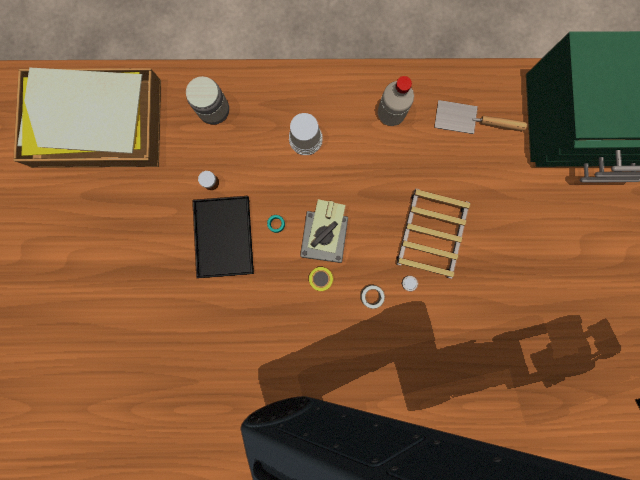

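View pics/side0.png

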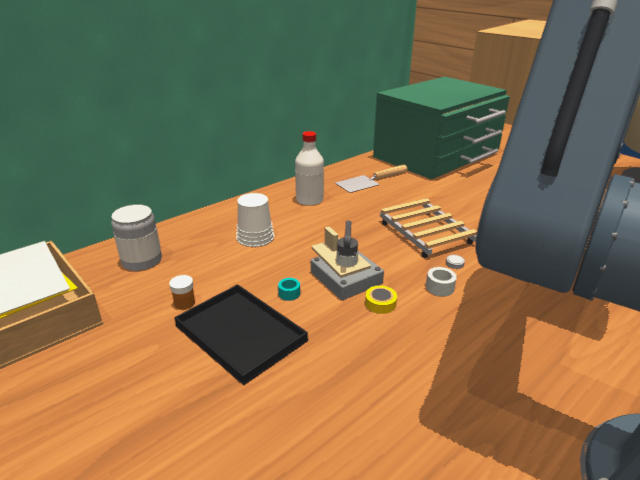

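The top view shows the jig at about (325,235) with the nut on it, the tray on the left at (223,237) and the rack on the right at (434,232). The decoy rings (turquoise at (276,224), a large grey one at (372,296)) lie loose on the bench.

```bash
sed -i 's/np.array(k\["rotation"\])/R.from_quat(k["rotation"]).as_matrix()/' h.py
python3 - <<'E'
from h import *
np.set_printoptions(precision=4,suppress=True)
for c in("top","side"): im=camera(c)
cv2.imwrite("pics/crop1.png",cv2.resize(camera("top")[170:310,180:480],None,fx=2.6,fy=2.6,interpolation=cv2.INTER_CUBIC))
Z=dict(jig=0,stud_top=.07,nut=.058,nut_wing=.09,spacer=.036,bracket=.03,bracket_web=.053,bracket_mid=.03,tray=0,rack=0)
for n,z in Z.items():
  for c in("top","side"):
    for r in mark_of(c,n)[:3]:
      if r["conf"]>.25: print(n,c,round(r["conf"],2),np.round(r["location"],1),onz(c,r["location"],z)[:2] )
for nm,z,pts in(("tray rim",.018,[(193,199),(248,197),(253,274),(198,277)]),("rack",.032,[(417,190),(470,205),(451,276),(398,263)]),("nut wing ends",.1,[(311,246),(337,222)]),("jig top",.03,[(308,211),(349,214),(342,262),(301,257)])):
  P=np.array([onz("top",p,z)[:2] for p in pts]);print(nm,P.tolist(),P.mean(0))
p,M,s=axes();print(p,M,s["time"],s["ft_force"])
E
```

```text
jig top 0.78 [324.2 234.3] [ 0.5481 -0.0075]
jig side 0.59 [344.1 277.9] [ 0.54   -0.0028]
stud_top top 0.76 [324.3 233.2] [ 0.5445 -0.0075]
nut top 0.8 [323.2 235. ] [ 0.5418 -0.0052]
nut side 0.77 [344.8 249. ] [ 0.5434 -0.0055]
nut side 0.53 [345.2 248.5] [ 0.5441 -0.0071]
nut_wing top 0.77 [323.7 232.1] [ 0.545  -0.0063]
nut_wing top 0.44 [407.3 282.1] [ 0.4442 -0.171 ]
nut_wing top 0.39 [431.7 234.4] [ 0.5386 -0.2224]
nut_wing side 0.98 [346.7 231.2] [ 0.5462 -0.0114]
nut_wing side 0.71 [329.9 238. ] [0.5485 0.0253]
spacer top 0.73 [371.7 291.7] [ 0.4236 -0.106 ]
spacer top 0.62 [276.  224.3] [0.5672 0.0947]
spacer side 0.88 [439.2 291. ] [ 0.3781 -0.056 ]
spacer side 0.61 [287.5 290.3] [0.5399 0.1235]
spacer side 0.53 [344.6 258.1] [ 0.5467 -0.0091]
bracket top 0.92 [324.1 237.5] [ 0.5388 -0.0072]
bracket side 0.89 [343.9 267.6] [0.5325 0.0061]
bracket side 0.44 [183.7 303. ] [0.6269 0.2581]
bracket_web top 0.55 [327.4 209.8] [ 0.5951 -0.0145]
bracket_web side 0.86 [329.5 239.3] [ 0.5907 -0.0132]
bracket_mid top 0.63 [323.7 224.4] [ 0.5669 -0.0065]
bracket_mid side 0.67 [338.1 
[... 358 characters left out ...]
974096, 0.2626064980425121]] [0.5438 0.2105]
rack [[0.6395694262919097, -0.2080538135337529], [0.6061088472734365, -0.32130891232106906], [0.45473866893660675, -0.2749846996923052], [0.483160655133089, -0.163300863214442]] [ 0.5459 -0.2419]
nut wing ends [[0.5168485469867694, 0.019000868103917656], [0.5639856402704776, -0.0327250480107768]] [ 0.5404 -0.0069]
jig top [[0.5960095283165321, 0.026870445993006607], [0.5888603114710288, -0.0609430385680174], [0.4863607571178462, -0.04469402816799018], [0.4977069040207391, 0.042190333877352264]] [ 0.5422 -0.0091]
[ 0.261  -0.5679  0.2226] [[-0.9086  0.      0.4176]
 [-0.4176 -0.     -0.9086]
 [-0.     -1.      0.    ]] 1.3 [-0.2105  0.5799 -0.4347]
```

View pics/crop1.png

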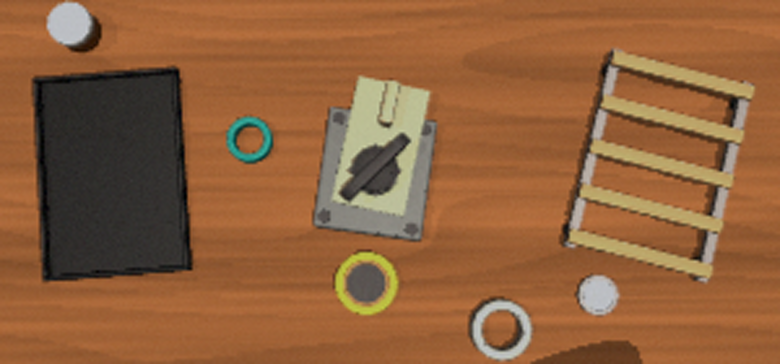

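The wing runs at about -47.6° in world, so the jaws need to be at about 42.4°. The stud axis is near (0.543, -0.0075). I'm moving above it now.

Call:
drive_tool --pt "-490 0 -391 0 -108 0 40" --pt "-490 0 -391 0 -108 0 40" --pt "-490 0 -391 0 -108 0 40" --pt "-490 0 -391 0 -108 0 40" --pt "-490 0 -391 0 -108 0 40" --pt "-490 0 -391 0 -108 0 40" --pt "-490 0 -391 0 -108 0 40" --pt "-490 0 -391 0 -108 0 40" --pt "-490 0 -391 0 -108 0 40" --pt "-490 0 -391 0 -108 0 40" --newtons 40

```text
time: 2.3
position: [0.4867, -0.1195, 0.2229]
tool_rot: [-0.583, 0.4, -0.401, 0.583]
ft_force: [0.9, -0.6, 0.5]
grip_width: 0.0401
```

```bash
cat >> h.py <<'E'
def to(p,th=None):
    """shift in mm and turn about tool y (deg) to world p, jaw angle th (deg, mod 180)"""
    q,M,s=axes(); d=M.T@(np.array(p)-q)*1e3
    a=np.degrees(np.arctan2(M[1,2],M[0,2])); t=0 if th is None else (th-a+90)%180-90
    print("shift",np.round(d,1),"turn_y",round(-t,1),"| at",np.round(q,4),"jaw",round(a,1),"tilt",np.round(M[2],3),"t",round(s["time"],2),"F",np.round(s["ft_force"],1),"q6",round(s["q"][5],2),"w",round(s["grip_width"]*1e3,1))
E
python3 -c "
from h import *
to([.543,-.0075,.125],42.4)"
```

```text
shift [-84.4  97.9  92.6] turn_y -21.4 | at [ 0.4867 -0.1195  0.2229] jaw 21.0 tilt [ 0.001 -1.     0.001] t 2.3 F [ 0.9 -0.6  0.5] q6 -0.83 w 40.1
```

Call:
drive_tool --pt "-84 40 93 0 -21.4 0 40" --pt "-84 60 93 0 -21.4 0 40" --pt "-84 98 93 0 -21.4 0 40" --pt "-84 98 93 0 -21.4 0 40" --pt "-84 98 93 0 -21.4 0 40" --pt "-84 98 93 0 -21.4 0 40"

```text
time: 2.9
position: [0.5436, -0.0108, 0.1251]
tool_rot: [0.646, -0.288, 0.288, -0.646]
ft_force: [0.1, -0.6, -0.4]
grip_width: 0.0402
```

```bash
python3 - <<'E'
from h import *
to([.543,-.0075,.081],42.4)
a=camera("top")[190:280,270:380];b=camera("side")[180:300,270:420]
cv2.imwrite("pics/c2.png",np.hstack([cv2.resize(a,(400,327)),cv2.resize(b,(400,327))]))
E
```

```text
shift [-2.9 44.1  1.8] turn_y -0.4 | at [ 0.5436 -0.0108  0.1251] jaw 42.0 tilt [ 0.001 -1.    -0.   ] t 2.9 F [ 0.1 -0.6 -0.4] q6 -0.96 w 40.2
```

View pics/c2.png

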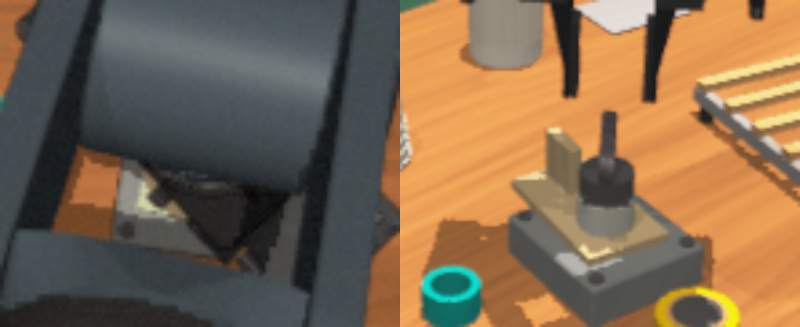

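The fingers straddle the wing in the side view. I'll descend and close gently.

Call:
drive_tool --pt "-2 20 1 0 0 0 40" --pt "-2 44 1 0 0 0 40" --pt "-2 44 1 0 0 0 30" --pt "-2 44 1 0 0 0 15" --pt "-2 44 1 0 0 0 5" --pt "-2 44 1 0 0 0 5" --pt "-2 44 1 0 0 0 5" --pt "-2 44 1 0 0 0 5" --newtons 10

```text
time: 3.8
position: [0.5432, -0.0081, 0.0815]
tool_rot: [0.646, -0.287, 0.288, -0.646]
ft_force: [-0.6, -0.5, 5.3]
grip_width: 0.01
```

```bash
python3 -c "
from h import *
to([.543,-.0075,.081],42.4); print(axes()[1].T@np.array(get_obs()['ft_force']))"
```

```text
shift [-0.6  0.5  0.3] turn_y -0.4 | at [ 0.5432 -0.0081  0.0815] jaw 42.0 tilt [ 0.002 -1.     0.   ] t 3.8 F [-0.6 -0.5  5.3] q6 -0.95 w 10.0
[ 0.0348236  -5.26653651 -0.77148983]
```

Call:
drive_tool --pt "0 0 0 0 0 0 5" --pt "0 -1 0 0 0 0 5" --pt "0 -2 0 0 0 0 5" --pt "0 -3 0 0 0 0 5" --pt "0 -3 0 0 0 0 5" --newtons 40

```text
time: 4.3
position: [0.5426, -0.0076, 0.0834]
tool_rot: [-0.646, 0.288, -0.287, 0.646]
ft_force: [-0.2, -0.4, -0.5]
grip_width: 0.0095
```

Call:
drive_tool --pt "0 -0.5 0 0 0 0 5" --pt "0 -0.5 0 0 0 0 5"

```text
time: 4.5
position: [0.5427, -0.0077, 0.084]
tool_rot: [-0.646, 0.288, -0.287, 0.646]
ft_force: [-0.3, -0.4, -1.4]
grip_width: 0.0096
```

Call:
drive_tool --pt "0 -0.5 0 0 0 0 5" --pt "0 -0.5 0 0 0 0 5"

```text
time: 4.7
position: [0.5426, -0.0077, 0.0842]
tool_rot: [-0.646, 0.288, -0.287, 0.646]
ft_force: [0.0, -0.2, -4.2]
grip_width: 0.0094
```

Call:
drive_tool --pt "0 -0.2 0 0 4 0 5" --pt "0 -0.2 0 0 8 0 5" --pt "0 -0.2 0 0 12 0 5" --pt "0 -0.2 0 0 16 0 5" --pt "0 -0.2 0 0 20 0 5"

```text
time: 5.2
position: [0.5421, -0.0088, 0.0842]
tool_rot: [0.587, -0.396, 0.396, -0.585]
ft_force: [-0.8, -4.7, -5.2]
grip_width: 0.0097
```

Call:
drive_tool --pt "0 0 0 0 3 0 5" --pt "0 0 0 0 6 0 5" --pt "0 0 0 0 9 0 5" --pt "0 0 0 0 12 0 5"

```text
time: 5.6
position: [0.5414, -0.0089, 0.0842]
tool_rot: [0.543, -0.455, 0.454, -0.54]
ft_force: [-1.8, -2.9, -2.8]
grip_width: 0.01
```

```bash
python3 -c "
from h import *
to([.543,-.0075,.081]); print(get_obs()['moment'])"
```

```text
shift [-1.1  3.2  1.8] turn_y 0 | at [ 0.5414 -0.0089  0.0842] jaw 10.0 tilt [ 0.001 -1.    -0.004] t 5.6 F [-1.8 -2.9 -2.8] q6 -0.39 w 10.0
[-0.93093679  0.29119487  0.02019808]
```

Call:
drive_tool --pt "0 -0.3 0 0 4 0 5" --pt "0 -0.3 0 0 8 0 5" --pt "0 -0.3 0 0 12 0 5" --pt "0 -0.3 0 0 12 0 5"

```text
time: 6.0
position: [0.5407, -0.0085, 0.0842]
tool_rot: [-0.493, 0.509, -0.507, 0.49]
ft_force: [-3.6, -4.7, -5.4]
grip_width: 0.0098
```

Call:
drive_tool --pt "0 0 0 0 4 0 5" --pt "0 0 0 0 8 0 5" --pt "0 0 0 0 12 0 5" --pt "0 0 0 0 12 0 5"

```text
time: 6.4
position: [0.5402, -0.0083, 0.0842]
tool_rot: [-0.438, 0.558, -0.556, 0.434]
ft_force: [-3.0, -4.4, -4.5]
grip_width: 0.0098
```

```bash
python3 -c "
from h import *
to([.543,-.0075,.081]); print(get_obs()['moment'])"
```

```text
shift [-1.4  3.2  2.5] turn_y 0 | at [ 0.5402 -0.0083  0.0842] jaw -13.9 tilt [ 0.002 -1.    -0.005] t 6.4 F [-3.  -4.4 -4.5] q6 0.02 w 9.8
[-0.87344418  0.57068347  0.06980056]
```

Call:
drive_tool --pt "1 0 -1 0 4 0 5" --pt "1 0 -1 0 8 0 5" --pt "1 0 -1 0 12 0 5" --pt "1 0 -1 0 12 0 5"

```text
time: 6.8
position: [0.5395, -0.0086, 0.0843]
tool_rot: [-0.377, 0.6, -0.598, 0.374]
ft_force: [-2.8, -2.4, -5.6]
grip_width: 0.0093
```

Call:
drive_tool --pt "0 0 0 0 4 0 5" --pt "0 0 0 0 8 0 5" --pt "0 0 0 0 12 0 5" --pt "0 0 0 0 12 0 5"

```text
time: 7.2
position: [0.5393, -0.0081, 0.0844]
tool_rot: [-0.312, 0.636, -0.634, 0.309]
ft_force: [-4.8, -2.0, -5.5]
grip_width: 0.0095
```

```bash
python3 -c "
from h import *
to([.543,-.0075,.081]); print(get_obs()['moment'])"
```

```text
shift [-2.8  3.4  2.6] turn_y 0 | at [ 0.5393 -0.0081  0.0844] jaw -37.8 tilt [ 0.002 -1.    -0.004] t 7.2 F [-4.8 -2.  -5.5] q6 0.44 w 9.5
[-0.36538777  0.92807022 -0.02347468]
```

Call:
drive_tool --pt "1 0 -1 0 4 0 5" --pt "1 0 -1 0 8 0 5" --pt "1 0 -1 0 12 0 5" --pt "1 0 -1 0 12 0 5"

```text
time: 7.6
position: [0.5387, -0.0082, 0.0849]
tool_rot: [-0.244, 0.665, -0.663, 0.242]
ft_force: [-5.0, -1.1, -2.8]
grip_width: 0.0097
```

Call:
drive_tool --pt "0 0 0 0 4 0 5" --pt "0 0 0 0 8 0 5" --pt "0 0 0 0 12 0 5" --pt "0 0 0 0 12 0 5"

```text
time: 8.0
position: [0.5384, -0.008, 0.0849]
tool_rot: [-0.173, 0.687, -0.685, 0.171]
ft_force: [-5.9, 0.6, -2.2]
grip_width: 0.0099
```

```bash
python3 -c "
from h import *
to([.543,-.0075,.081]); print(get_obs()['moment'])"
```

```text
shift [-4.3  3.9  1.7] turn_y 0 | at [ 0.5384 -0.008   0.0849] jaw -61.8 tilt [ 0.003 -1.    -0.003] t 8.0 F [-5.9  0.6 -2.2] q6 0.86 w 9.9
[-0.15136459  1.01607701  0.03912066]
```

z rose 0.5 mm and the pull dropped, so the nut may be free. I'll test with a small lift.

Call:
drive_tool --pt "0 -0.7 0 0 0 0 5" --pt "0 -1.4 0 0 0 0 5" --pt "0 -1.4 0 0 0 0 5"

```text
time: 8.3
position: [0.5384, -0.0079, 0.0859]
tool_rot: [-0.173, 0.687, -0.685, 0.171]
ft_force: [-5.4, 0.5, -5.5]
grip_width: 0.0095
```

Call:
drive_tool --pt "1 0 -0.5 0 0 0 5" --pt "2 0 -1 0 0 0 5" --pt "2 -1 -1 0 0 0 5" --pt "2 -1 -1 0 0 0 5"

```text
time: 8.7
position: [0.538, -0.0079, 0.0878]
tool_rot: [-0.171, 0.686, -0.686, 0.171]
ft_force: [-3.8, 4.2, -2.5]
grip_width: 0.0102
```

```bash
python3 - <<'E'
from h import *
to([.543,-.0075,.081]); print(get_obs()['moment'])
b=camera("side")[200:290,290:410]
cv2.imwrite("pics/c3.png",cv2.resize(b,(800,600),interpolation=cv2.INTER_CUBIC))
E
```

```text
shift [-4.6  6.8  2. ] turn_y 0 | at [ 0.538  -0.0079  0.0878] jaw -62.0 tilt [-0.001 -1.    -0.001] t 8.7 F [-3.8  4.2 -2.5] q6 0.86 w 10.2
[0.7782748  0.72753983 0.01029688]
```

View pics/c3.png

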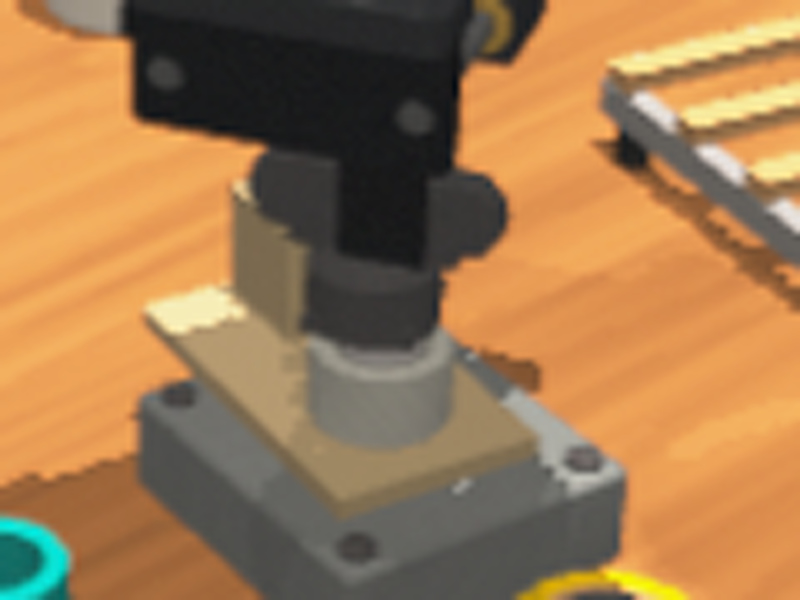

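The nut is visibly lifting, with a gap at the spacer top, so the slot is on the pin. I'll lift on slowly.

Call:
drive_tool --pt "0 -1.5 0.4 0 0 0 5" --pt "0 -3 0.4 0 0 0 5" --pt "0 -4.5 0.4 0 0 0 5" --pt "0 -6 0.4 0 0 0 5" --pt "0 -6 0.4 0 0 0 5"

```text
time: 9.25
position: [0.5417, -0.0104, 0.095]
tool_rot: [0.169, -0.684, 0.688, -0.174]
ft_force: [0.8, 0.1, -0.3]
grip_width: 0.0097
```

Call:
drive_tool --pt "0 -10 0 0 0 0 5" --pt "0 -20 0 0 0 0 5" --pt "0 -30 0 0 0 0 5" --pt "0 -35 0 0 0 0 5" --pt "0 -35 0 0 0 0 5"

```text
time: 9.75
position: [0.539, -0.0093, 0.1298]
tool_rot: [0.17, -0.686, 0.687, -0.172]
ft_force: [0.6, 0.3, -0.8]
grip_width: 0.0098
```

```bash
python3 - <<'E'
from h import *
to([.508,.2105,.125],4.7)
im=camera("side"); camera("top"); cv2.imwrite("pics/c4.png",cv2.resize(im[180:300,270:430],(800,600)))
for n in("spacer","stud_top","nut"):
  for c in("top","side"):
    for r in mark_of(c,n)[:3]:
      if r["conf"]>.25: print(n,c,round(r["conf"],2),np.round(r["location"],1),onz(c,r["location"],dict(spacer=.036,stud_top=.07,nut=.107)[n])[:2])
E
```

```text
shift [ -75.9    4.6 -208.6] turn_y -66.7 | at [ 0.539  -0.0093  0.1298] jaw -62.0 tilt [-0.002 -1.     0.002] t 9.75 F [ 0.6  0.3 -0.8] q6 0.86 w 9.8
spacer top 0.61 [369.6 294.8] [ 0.4171949 -0.1014399]
spacer side 0.9 [437.6 287.6] [ 0.38529873 -0.06143681]
spacer side 0.79 [344.6 258.7] [ 0.54534859 -0.00776889]
spacer side 0.55 [288.3 294.9] [0.52974485 0.12990865]
stud_top side 0.71 [455.1 263.4] [ 0.38107428 -0.0952096 ]
stud_top side 0.55 [379.4 305.4] [0.38994795 0.07533271]
nut top 0.6 [405.5 284.3] [ 0.44046737 -0.16418949]
nut side 0.92 [346.1 224.2] [ 0.54289119 -0.00606807]
```

View pics/c4.png

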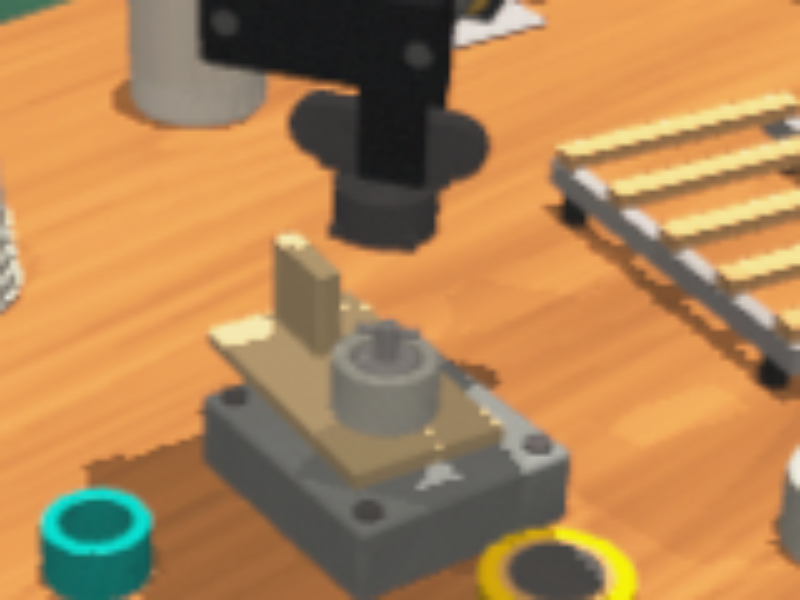

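The nut is off and upright in the jaws, with the spacer and bracket still seated. On to the tray.

Call:
drive_tool --pt "-76 0 -209 0 -66.7 0 5" --pt "-76 0 -209 0 -66.7 0 5" --pt "-76 0 -209 0 -66.7 0 5" --pt "-76 0 -209 0 -66.7 0 5" --pt "-76 0 -209 0 -66.7 0 5" --pt "-76 0 -209 0 -66.7 0 5" --pt "-76 0 -209 0 -66.7 0 5" --pt "-76 0 -209 0 -66.7 0 5" --pt "-76 0 -209 0 -66.7 0 5" --pt "-76 0 -209 0 -66.7 0 5"

```text
time: 11.15
position: [0.5069, 0.2111, 0.1283]
tool_rot: [0.52, -0.48, 0.48, -0.52]
ft_force: [0.2, 0.2, -0.8]
grip_width: 0.0099
```

```bash
python3 - <<'E'
from h import *
to([.508,.2105,.029],4.7)
E
```

```text
shift [ 0.7 99.3  1.1] turn_y -0.1 | at [0.5069 0.2111 0.1283] jaw 4.6 tilt [ 0. -1. -0.] t 11.15 F [ 0.2  0.2 -0.8] q6 0.11 w 9.9
```

Call:
drive_tool --pt "0 40 0 0 0 0 5" --pt "0 75 0 0 0 0 5" --pt "0 90 0 0 0 0 5" --pt "0 97 0 0 0 0 5" --pt "0 98 0 0 0 0 5" --pt "0 98 0 0 0 0 5"

```text
time: 11.75
position: [0.5077, 0.2112, 0.031]
tool_rot: [-0.52, 0.479, -0.479, 0.52]
ft_force: [-0.1, 0.5, -1.3]
grip_width: 0.0093
```

Call:
drive_tool --pt "0 1 0 0 0 0 5" --pt "0 1 0 0 0 0 5"

```text
time: 11.95
position: [0.5077, 0.2113, 0.0304]
tool_rot: [-0.52, 0.479, -0.479, 0.521]
ft_force: [0.1, 0.7, -1.9]
grip_width: 0.01
```

Call:
drive_tool --pt "0 1 0 0 0 0 5" --pt "0 1 0 0 0 0 5"

```text
time: 12.15
position: [0.5071, 0.2112, 0.0288]
tool_rot: [-0.52, 0.479, -0.479, 0.52]
ft_force: [0.4, -0.1, -1.5]
grip_width: 0.0096
```

Call:
drive_tool --pt "0 1 0 0 0 0 5" --pt "0 1 0 0 0 0 5"

```text
time: 12.35
position: [0.5071, 0.2112, 0.0276]
tool_rot: [-0.52, 0.479, -0.479, 0.52]
ft_force: [0.3, -0.9, -0.5]
grip_width: 0.0098
```

Call:
drive_tool --pt "0 1 0 0 0 0 5" --pt "0 1 0 0 0 0 5"

```text
time: 12.55
position: [0.5071, 0.2111, 0.0275]
tool_rot: [-0.52, 0.479, -0.479, 0.52]
ft_force: [-0.7, -0.9, 7.5]
grip_width: 0.0098
```

Call:
drive_tool --pt "0 -0.5 0 0 0 0 20" --pt "0 -0.5 0 0 0 0 40" --pt "0 -0.5 0 0 0 0 40" --pt "0 -20 0 0 0 0 40" --pt "0 -60 0 0 0 0 50" --pt "0 -98 0 0 0 0 60" --pt "0 -98 0 0 0 0 60" --newtons 20

```text
time: 13.25
position: [0.5106, 0.212, 0.129]
tool_rot: [-0.517, 0.477, -0.481, 0.523]
ft_force: [0.7, 0.6, 1.1]
grip_width: 0.0553
```

```bash
python3 - <<'E'
from h import *
to([.543,-.0075,.125],82.4)
a=camera("side");b=camera("top")
cv2.imwrite("pics/c5.png",np.hstack([cv2.resize(a[200:390,150:400],(400,304)),cv2.resize(b[170:300,180:350],(400,304))]))
for n,z in (("nut",.004),("spacer",.036),("stud_top",.07),("bracket_web",.053)):
  for c in("top","side"):
    for r in mark_of(c,n)[:3]:
      if r["conf"]>.25: print(n,c,round(r["conf"],2),np.round(r["location"],1),onz(c,r["location"],z)[:2])
E
```

```text
shift [221.4   3.8  14.2] turn_y -77.7 | at [0.5106 0.212  0.129 ] jaw 4.7 tilt [-0.001 -1.     0.01 ] t 13.25 F [0.7 0.6 1.1] q6 0.11 w 55.3
nut top 0.69 [217.4 255.2] [0.50405681 0.22529937]
nut side 0.95 [251.9 345.1] [0.5046757 0.218442 ]
spacer top 0.64 [323.6 235.6] [ 0.54237237 -0.00611001]
spacer top 0.59 [372.1 295. ] [ 0.41672974 -0.10667433]
spacer top 0.51 [277.1 225.2] [0.5653057  0.09233161]
spacer side 0.73 [288.4 292.3] [0.53487619 0.12565011]
spacer side 0.64 [437.8 288.8] [ 0.38313488 -0.05905609]
spacer side 0.53 [344.8 258.3] [ 0.54603251 -0.00891848]
stud_top top 0.71 [324.  234.6] [ 0.5416594  -0.00687029]
bracket_web top 0.71 [327.7 209.1] [ 0.59654512 -0.01510472]
bracket_web top 0.5 [322.4 235.1] [ 0.54205875 -0.00358561]
bracket_web side 0.32 [252.2 342.2] [0.46372521 0.24226665]
```

View pics/c5.png

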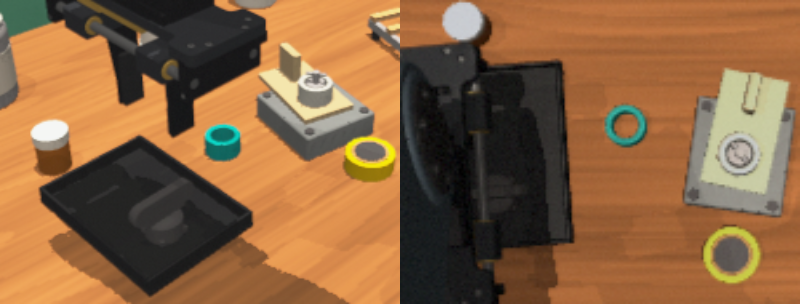

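The nut stands upright on the tray floor and the spacer is exposed on the stud. I'm moving over the spacer.

Call:
drive_tool --pt "221 0 14 0 -77.7 0 60" --pt "221 0 14 0 -77.7 0 60" --pt "221 0 14 0 -77.7 0 60" --pt "221 0 14 0 -77.7 0 60" --pt "221 0 14 0 -77.7 0 60" --pt "221 0 14 0 -77.7 0 60" --pt "221 0 14 0 -77.7 0 60" --pt "221 0 14 0 -77.7 0 60" --pt "221 0 14 0 -77.7 0 60" --pt "221 0 14 0 -77.7 0 60"

```text
time: 14.75
position: [0.539, -0.0081, 0.124]
tool_rot: [-0.706, 0.046, -0.045, 0.706]
ft_force: [-0.0, -0.4, -0.1]
grip_width: 0.0599
```

```bash
python3 - <<'E'
from h import *
to([.543,-.0075,.044],82.4)
E
```

```text
shift [ 4.  80.   1.1] turn_y 0.2 | at [ 0.539  -0.0081  0.124 ] jaw 82.6 tilt [-0.001 -1.     0.   ] t 14.75 F [-0.  -0.4 -0.1] q6 -1.66 w 59.9
```

Call:
drive_tool --pt "4 30 1 0 0 0 60" --pt "4 60 1 0 0 0 60" --pt "4 75 1 0 0 0 60" --pt "4 79.5 1 0 0 0 50" --pt "4 79.5 1 0 0 0 40" --pt "4 79.5 1 0 0 0 30" --pt "4 79.5 1 0 0 0 30" --pt "4 79.5 1 0 0 0 30" --newtons 8

```text
time: 15.55
position: [0.5438, -0.0076, 0.0458]
tool_rot: [0.706, -0.046, 0.047, -0.705]
ft_force: [0.2, 0.7, -0.4]
grip_width: 0.0382
```

Call:
drive_tool --pt "0 0 0 0 0 0 30" --pt "0 -1 0 0 0 0 30" --pt "0 -5 0 0 0 0 30" --pt "0 -15 0 0 0 0 30" --pt "0 -25 0 0 0 0 30" --pt "0 -40 0 0 0 0 30" --pt "0 -60 0 0 0 0 30" --pt "0 -80 0 0 0 0 30" --pt "0 -80 0 0 0 0 30" --newtons 20

```text
time: 16.45
position: [0.5453, -0.0079, 0.1281]
tool_rot: [0.706, -0.044, 0.049, -0.705]
ft_force: [0.9, 0.1, -0.7]
grip_width: 0.0378
```

```bash
python3 - <<'E'
from h import *
to([.580,.2160,.1255],94.7)
camera("side")
for n,z in (("bracket",.03),("bracket_web",.053),("spacer",.115)):
  for r in mark_of("side",n)[:3]:
      if r["conf"]>.25: print(n,round(r["conf"],2),np.round(r["location"],1),onz("side",r["location"],z)[:2])
E
```

```text
shift [  4.9   2.5 226.5] turn_y -12.3 | at [ 0.5453 -0.0079  0.1281] jaw 82.4 tilt [ 0.007 -1.    -0.001] t 16.45 F [ 0.9  0.1 -0.7] q6 -1.66 w 37.8
bracket 0.56 [345.2 265.5] [ 5.35671857e-01 -9.86745207e-05]
bracket_web 0.88 [327.8 237.6] [ 0.59712283 -0.0148621 ]
bracket_web 0.56 [347.7 238.8] [ 0.5703009  -0.03900777]
spacer 0.83 [289.5 294.5] [0.44728172 0.19007455]
spacer 0.76 [345.5 215.3] [ 0.55558151 -0.01665293]
spacer 0.66 [350.1 241.8] [0.48902091 0.03804166]
```

Call:
drive_tool --pt "5 0 226 0 -12.3 0 30" --pt "5 0 226 0 -12.3 0 30" --pt "5 0 226 0 -12.3 0 30" --pt "5 0 226 0 -12.3 0 30" --pt "5 0 226 0 -12.3 0 30" --pt "5 0 226 0 -12.3 0 30" --pt "5 0 226 0 -12.3 0 30" --pt "5 0 226 0 -12.3 0 30"

```text
time: 17.45
position: [0.5772, 0.2146, 0.124]
tool_rot: [0.707, 0.028, -0.03, -0.706]
ft_force: [-0.3, 0.3, -0.0]
grip_width: 0.0379
```

```bash
python3 - <<'E'
from h import *
to([.580,.2160,.014],94.7)
E
```

```text
shift [  3.2 110.    1.3] turn_y -0.0 | at [0.5772 0.2146 0.124 ] jaw 94.7 tilt [-0.002 -1.    -0.001] t 17.45 F [-0.3  0.3 -0. ] q6 -1.48 w 37.9
```

Contact is expected at z ≈ 0.0138, so I'll approach to about 0.016 and then creep.

Call:
drive_tool --pt "0 40 0 0 0 0 30" --pt "0 80 0 0 0 0 30" --pt "0 100 0 0 0 0 30" --pt "0 107 0 0 0 0 30" --pt "0 107 0 0 0 0 30"

```text
time: 17.95
position: [0.5775, 0.2144, 0.017]
tool_rot: [0.707, 0.028, -0.029, -0.706]
ft_force: [0.3, -0.1, -0.2]
grip_width: 0.038
```

Call:
drive_tool --pt "0 1 0 0 0 0 30" --pt "0 1.5 0 0 0 0 30" --pt "0 1.5 0 0 0 0 30"

```text
time: 18.25
position: [0.5788, 0.216, 0.0178]
tool_rot: [-0.706, -0.03, 0.028, 0.707]
ft_force: [0.2, 0.4, -1.0]
grip_width: 0.0378
```

Call:
drive_tool --pt "0 1 0 0 0 0 30" --pt "0 1 0 0 0 0 30"

```text
time: 18.45
position: [0.5781, 0.216, 0.0159]
tool_rot: [-0.706, -0.029, 0.029, 0.707]
ft_force: [0.1, 0.4, -0.4]
grip_width: 0.0376
```

Call:
drive_tool --pt "0 1 0 0 0 0 30" --pt "0 1 0 0 0 0 30"

```text
time: 18.65
position: [0.5778, 0.2159, 0.0143]
tool_rot: [0.707, 0.029, -0.029, -0.706]
ft_force: [0.1, 0.8, -1.3]
grip_width: 0.0378
```

Call:
drive_tool --pt "0 1 0 0 0 0 30" --pt "0 1 0 0 0 0 30"

```text
time: 18.85
position: [0.578, 0.2159, 0.0137]
tool_rot: [-0.706, -0.029, 0.029, 0.707]
ft_force: [-0.9, -0.2, 3.4]
grip_width: 0.0379
```

Call:
drive_tool --pt "0 0 0 0 0 0 48" --pt "0 0 0 0 0 0 56" --pt "0 0 0 0 0 0 56" --pt "0 -15 0 0 0 0 56" --pt "0 -60 0 0 0 0 40" --pt "0 -108 0 0 0 0 40" --pt "0 -108 0 0 0 0 40"

```text
time: 19.55
position: [0.5832, 0.217, 0.1293]
tool_rot: [-0.706, -0.035, 0.024, 0.707]
ft_force: [1.5, -0.0, 0.3]
grip_width: 0.0429
```

```bash
python3 - <<'E'
from h import *
a=camera("side");b=camera("top")
cv2.imwrite("pics/c6.png",np.hstack([cv2.resize(a[200:390,150:400],(400,304)),cv2.resize(b[170:300,280:480],(400,304))]))
W=[]
for n,z in (("nut",.004),("spacer",.004),("bracket",.03),("bracket_web",.053),("bracket_mid",.03),("rack",0)):
  for c in("top","side"):
    for r in mark_of(c,n)[:3]:
      if r["conf"]>.25: print(n,c,round(r["conf"],2),np.round(r["location"],1),onz(c,r["location"],z)[:2])
to([.596,-.0145,.125],82.4)
E
```

```text
nut top 0.61 [222.6 252.8] [0.50918192 0.21407907]
nut side 0.55 [251.2 344. ] [0.50725017 0.21789133]
spacer top 0.72 [373.8 293. ] [ 0.41928336 -0.11395052]
spacer top 0.72 [277.  223.2] [0.57309776 0.09585643]
spacer top 0.62 [221.7 218.6] [0.58420077 0.21704407]
spacer side 0.75 [439.9 288.2] [ 0.40500863 -0.10112595]
spacer side 0.6 [285.9 292.9] [0.56996726 0.10446641]
spacer side 0.56 [225.  317.2] [0.5841266  0.21412551]
bracket top 0.8 [327.3 235.8] [ 0.54236633 -0.01400883]
bracket top 0.34 [225.2 235.4] [0.54499327 0.20319049]
bracket side 0.83 [348.3 264.4] [ 0.53453692 -0.00652427]
bracket_web top 0.73 [324.3 212.3] [ 0.58984917 -0.00793529]
bracket_web side 0.94 [327.9 236.9] [ 0.59883061 -0.01666344]
bracket_mid top 0.95 [323.4 224.5] [ 0.56666171 -0.0058896 ]
bracket_mid side 0.89 [339.  258.5] [ 0.55883292 -0.00721552]
rack top 0.69 [428.3 236.4] [ 0.54163544 -0.23706719]
rack side 0.57 [423.1 231.9] [ 0.54865926 -0.2390069 ]
shift [  -0.9   -3.9 -231.1] turn_y 12.3 | at [0.5778 0.2159 0.1211] jaw 94.7 tilt [-0.001 -1.    -0.   ] t 20.25 F [-0.4 -0.5 -0.1] q6 -1.48 w 39.9
```

View pics/c6.png

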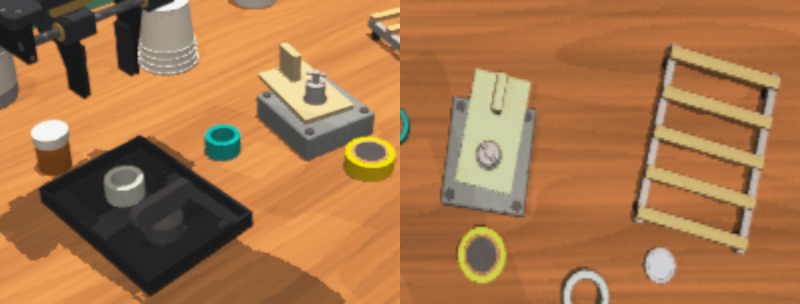

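The nut and spacer both stand upright in the tray, and only the bracket remains on the jig. Its x axis is at about -9.5°. I'm moving over its web.

Call:
drive_tool --pt "0 0 -232 0 14.2 0 40" --pt "0 0 -232 0 14.2 0 40" --pt "0 0 -232 0 14.2 0 40" --pt "0 0 -232 0 14.2 0 40" --pt "0 0 -232 0 14.2 0 40" --pt "0 0 -232 0 14.2 0 40" --pt "0 0 -232 0 14.2 0 40" --pt "0 0 -232 0 14.2 0 40"

```text
time: 21.05
position: [0.5967, -0.0141, 0.1213]
tool_rot: [-0.705, 0.058, -0.058, 0.705]
ft_force: [-0.2, 0.1, 0.4]
grip_width: 0.0396
```

```bash
python3 - <<'E'
from h import *
to([.593,-.016,.043],80.5)
E
```

```text
shift [-3.2 78.3 -2.5] turn_y 0.1 | at [ 0.5967 -0.0141  0.1213] jaw 80.6 tilt [-0.001 -1.     0.001] t 21.05 F [-0.2  0.1  0.4] q6 -1.62 w 39.6
```

Call:
drive_tool --pt "-3 30 -2.5 0 0 0 40" --pt "-3 60 -2.5 0 0 0 40" --pt "-3 74 -2.5 0 0 0 40" --pt "-3 77 -2.5 0 0 0 30" --pt "-3 77 -2.5 0 0 0 15" --pt "-3 77 -2.5 0 0 0 5" --pt "-3 77 -2.5 0 0 0 5" --pt "-3 77 -2.5 0 0 0 5" --pt "-3 77 -2.5 0 0 0 5" --newtons 6

```text
time: 21.95
position: [0.5946, -0.0174, 0.0456]
tool_rot: [0.705, -0.058, 0.059, -0.705]
ft_force: [0.7, 0.8, 4.3]
grip_width: 0.01
```

```bash
python3 - <<'E'
from h import *
to([.593,-.016,.043],80.5)
E
```

```text
shift [-1.8  2.6  1.2] turn_y 0.0 | at [ 0.5946 -0.0174  0.0456] jaw 80.5 tilt [ 0.002 -1.     0.   ] t 21.95 F [0.7 0.8 4.3] q6 -1.62 w 10.0
```

Call:
drive_tool --pt "0 0 0 0 0 0 5" --pt "0 0 0 0 0 0 5" --pt "0 -2 0 0 0 0 5" --pt "0 -6 0 0 0 0 5" --pt "0 -12 0 0 0 0 5" --pt "0 -18 0 0 0 0 5" --pt "0 -18 0 0 0 0 5" --newtons 55

```text
time: 22.65
position: [0.594, -0.0173, 0.0634]
tool_rot: [0.705, -0.058, 0.059, -0.705]
ft_force: [0.6, 1.3, 0.9]
grip_width: 0.0096
```

Call:
drive_tool --pt "0 -6 0 0 0 0 5" --pt "0 -14 0 0 0 0 5" --pt "0 -24 0 0 0 0 5" --pt "0 -36 0 0 0 0 5" --pt "0 -50 0 0 0 0 5" --pt "0 -60 0 0 0 0 5" --pt "0 -60 0 0 0 0 5"

```text
time: 23.35
position: [0.595, -0.0177, 0.1248]
tool_rot: [0.705, -0.057, 0.06, -0.704]
ft_force: [0.8, -1.2, -0.8]
grip_width: 0.0098
```

```bash
python3 - <<'E'
from h import *
a=camera("side")
cv2.imwrite("pics/c7.png",cv2.resize(a[170:320,280:480],(640,480)))
to([.593,-.016,.043],80.5);print(get_obs()["moment"])
E
```

```text
shift [-1.7 80.7  1.3] turn_y 0.0 | at [ 0.5943 -0.0176  0.1237] jaw 80.5 tilt [ 0.002 -1.    -0.   ] t 23.4 F [-0.6 -0.3 -1. ] q6 -1.62 w 9.7
[ 0.0685706  -0.14178614  0.00089925]
```

View pics/c7.png

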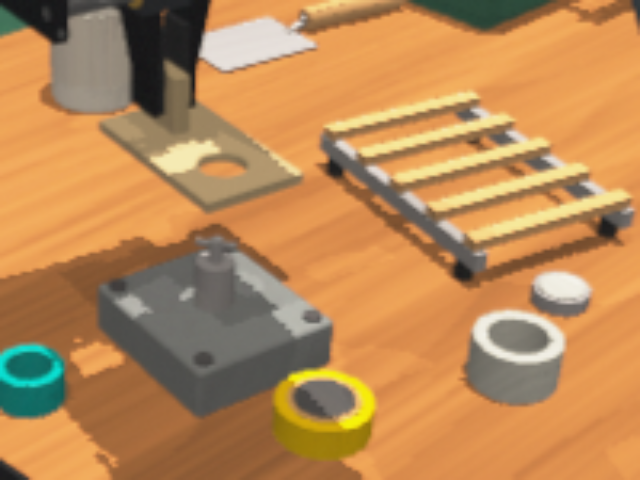

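The bracket hangs level and clear of the stud. Next is the rack, with the bracket along the rack's x (about -16°).

```bash
python3 - <<'E'
from h import *
to([.574,-.248,.124],74)
E
```

```text
shift [ 1.790e+01 -2.000e-01 -2.307e+02] turn_y 6.5 | at [ 0.5943 -0.0176  0.1237] jaw 80.5 tilt [ 0.002 -1.    -0.   ] t 23.4 F [-0.6 -0.3 -1. ] q6 -1.62 w 9.7
```

Call:
drive_tool --pt "3 0 -30 0 1 0 5" --pt "6 0 -70 0 2 0 5" --pt "9 0 -110 0 3 0 5" --pt "12 0 -150 0 4.5 0 5" --pt "15 0 -190 0 5.5 0 5" --pt "18 0 -220 0 6.5 0 5" --pt "18 0 -231 0 6.5 0 5" --pt "18 0 -231 0 6.5 0 5" --pt "18 0 -231 0 6.5 0 5"

```text
time: 24.3
position: [0.5728, -0.2467, 0.1219]
tool_rot: [-0.7, 0.099, -0.098, 0.701]
ft_force: [-0.5, -0.3, -0.6]
grip_width: 0.0098
```

```bash
python3 - <<'E'
from h import *
a=camera("side");b=camera("top")
cv2.imwrite("pics/c8.png",np.hstack([cv2.resize(a[170:290,330:490],(400,300)),cv2.resize(b[170:290,370:530],(400,300))]))
to([.574,-.248,.050],74)
E
```

```text
shift [ 1.4 72.1 -1.7] turn_y 0.1 | at [ 0.5732 -0.2461  0.1221] jaw 74.1 tilt [-0.002 -1.     0.001] t 24.4 F [ 0.7  0.2 -0.9] q6 -1.88 w 9.6
```

View pics/c8.png

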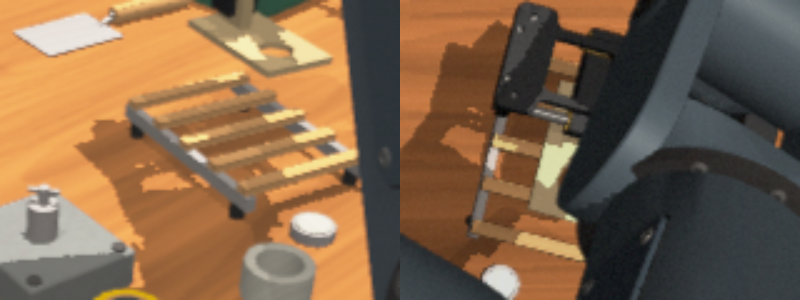

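The bracket is level over the rack and aligned with it. Lowering.

Call:
drive_tool --pt "1 30 -1 0 0 0 5" --pt "1 58 -1 0 0 0 5" --pt "1 69 -1 0 0 0 5" --pt "1 71 -1 0 0 0 5" --pt "1 71 -1 0 0 0 5"

```text
time: 24.9
position: [0.5746, -0.2488, 0.0518]
tool_rot: [0.7, -0.098, 0.098, -0.7]
ft_force: [-0.2, -0.3, -0.7]
grip_width: 0.0093
```

Call:
drive_tool --pt "0 1 0 0 0 0 5" --pt "0 1.5 0 0 0 0 5" --pt "0 1.5 0 0 0 0 5"

```text
time: 25.2
position: [0.5746, -0.2497, 0.0509]
tool_rot: [0.7, -0.098, 0.099, -0.7]
ft_force: [-0.3, 0.2, -1.4]
grip_width: 0.01
```

Call:
drive_tool --pt "0 1 0 0 0 0 5" --pt "0 1 0 0 0 0 5"

```text
time: 25.4
position: [0.5742, -0.2495, 0.0491]
tool_rot: [0.7, -0.098, 0.098, -0.7]
ft_force: [-0.2, -0.7, -0.4]
grip_width: 0.0097
```

Call:
drive_tool --pt "0 1 0 0 0 0 5" --pt "0 1 0 0 0 0 5"

```text
time: 25.6
position: [0.574, -0.2494, 0.0478]
tool_rot: [-0.7, 0.098, -0.098, 0.7]
ft_force: [-0.4, -0.2, -1.9]
grip_width: 0.0095
```

Call:
drive_tool --pt "0 1 0 0 0 0 5" --pt "0 1 0 0 0 0 5"

```text
time: 25.8
position: [0.5741, -0.2494, 0.0476]
tool_rot: [0.7, -0.098, 0.098, -0.7]
ft_force: [-1.3, 1.3, 4.0]
grip_width: 0.0095
```

Contact. I'll release, rise, and swing clear of the view.

Call:
drive_tool --pt "0 0 0 0 0 0 20" --pt "0 0 0 0 0 0 40" --pt "0 0 0 0 0 0 40" --pt "0 -15 0 0 0 0 40" --pt "0 -60 0 0 0 0 40" --pt "0 -110 0 0 0 0 40" --pt "0 -160 0 0 0 0 40" --pt "0 -160 0 0 0 0 40"

```text
time: 26.6
position: [0.5788, -0.2522, 0.2164]
tool_rot: [0.703, -0.092, 0.104, -0.697]
ft_force: [0.6, 0.5, -0.7]
grip_width: 0.04
```

Call:
drive_tool --pt "0 0 -50 0 0 0 40" --pt "0 0 -100 0 0 0 40" --pt "0 0 -150 0 0 0 40" --pt "0 0 -200 0 0 0 40" --pt "0 0 -200 0 0 0 40"

```text
time: 27.1
position: [0.5166, -0.4489, 0.2071]
tool_rot: [0.702, -0.1, 0.101, -0.698]
ft_force: [0.8, 0.4, 0.7]
grip_width: 0.0402
```

```bash
python3 - <<'E'
from h import *
a=camera("side");b=camera("top")
cv2.imwrite("pics/c9.png",np.hstack([cv2.resize(a[170:400,150:490],(400,300)),cv2.resize(b[170:300,180:480],(400,300))]))
for n,z in (("nut",.004),("spacer",.004),("bracket",.032),("bracket_mid",.032),("rack",0)):
  for c in("top","side"):
    for r in mark_of(c,n)[:3]:
      if r["conf"]>.25: print(n,c,round(r["conf"],2),np.round(r["location"],1),onz(c,r["location"],z)[:2])
to([.574,-.248,.050],74)
E
```

```text
nut top 0.53 [219.6 252.7] [0.50945551 0.22059899]
nut side 0.75 [252.9 342.2] [0.50871453 0.21387775]
nut side 0.72 [417.2 201.2] [ 0.641952   -0.33560348]
spacer top 0.76 [221.9 218.7] [0.58397648 0.21660346]
spacer top 0.74 [276.5 225.6] [0.5678112  0.09694257]
spacer top 0.53 [372.6 294.8] [ 0.41544409 -0.11127512]
spacer side 0.64 [226.6 319.6] [0.57757027 0.21534728]
spacer side 0.59 [440.1 290.7] [ 0.40049277 -0.0955669 ]
spacer side 0.57 [291.6 292.9] [0.56361349 0.09731329]
bracket top 0.95 [433.9 245.9] [ 0.51878513 -0.24072632]
bracket side 0.71 [434.  227.2] [ 0.51385334 -0.22343885]
bracket side 0.5 [251.5 325.3] [0.51299572 0.21106454]
bracket_mid top 0.75 [435.4 234. ] [ 0.54417527 -0.24474141]
rack top 0.72 [431.6 236.1] [ 0.54223934 -0.24438436]
rack side 0.89 [425.  228.6] [ 0.55464265 -0.25304691]
shift [ -0.5 157.1 200.5] turn_y 0.1 | at [ 0.5195 -0.441   0.2071] jaw 74.1 tilt [ 0. -1. -0.] t 27.7 F [-0.2 -0.2  0. ] q6 -2.16 w 39.9
```

View pics/c9.png

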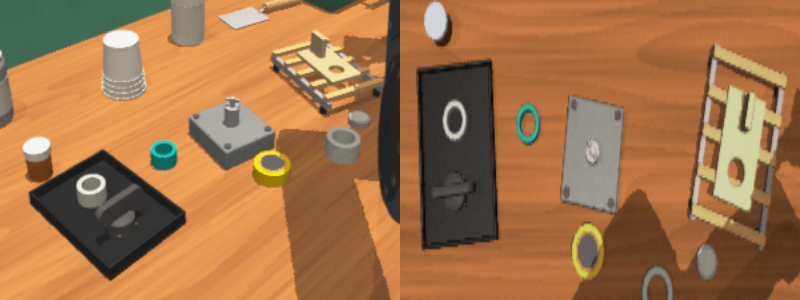

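The picture shows the nut and spacer upright in the tray, the bracket flat with its web up in the middle of the rack, and the bystanders where they were. Handing in.

```bash
python3 -c "
from rig import *
print(hand_in())"
```

```text
the job is handed in; nothing more can be done
None
```

The job is done and handed in at about 27.7 s of the 72 s allowed; `hand_in()` gives no verdict.

- **Nut:** I turned it under a light pull of about 5 N. It came free after roughly 100° and now stands in the tray at about (0.508, 0.213).
- **Spacer:** it lifted straight off and stands beside the nut at about (0.579, 0.216), roughly 70 mm away.
- **Bracket:** it was carried by its web and lies flat, web up, on the rack. Its middle is within about 10 mm of the rack's, which is inside the 35 mm limit.

In the last pictures all three parts were upright or flat and released, the gripper was well clear, and no bystander had visibly moved. The two cameras disagreed by 5 to 15 mm on some positions, such as the rack centre, but that is well inside the limits.

The networks also reported the loose turquoise ring and the large grey ring as spacers. I ignored both.

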